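# Pivot a long carton past the keeper post into the parcel bay

## Robot

A 6-joint arm with a two-finger parallel gripper is mounted at the origin on the work surface. World frame = base frame: x ahead of the robot, y to its left, z up, the work surface at z = 0. Lengths are in mm, angles in rad, forces in N, time in s.
With the tool pointing down it reaches from about 275 to 1000 mm from the base axis. Payload 8.4 kg.
Tool frame: the origin (TCP) lies at the centre of the arm's flange, where the gripper is bolted on; the fingertips stand r.tip_extent ahead of it and the grasp point (between the pads) lies 155 mm ahead of it (r.tip_extent is the distance from the TCP to the fingertips, in mm); z points along the fingers, y is the direction in which the jaws open and shut (so a half turn about z gives the same grasp; the last joint's range is limited). The gripper opens to 85 mm and grips with 20 to 120 N. Pads are 22 mm wide; open, the fingers measure 114 mm over their backs; the gripper's body (76 mm by 85 mm) begins 54 mm behind the grasp point. The pads swing forward as they close: fully open they stand 13 mm farther back than shut.
Start: joints at [-1.128, 0.353, 1.633, -0, 1.155, -0.002], TCP at [268.923, -564.19, 404.681] pointing down, gripper open.
Joint ranges: [-2.63, 2.63], [-0.92, 2.1], [0.06, 2.66], [-1.3, 4.44], [0, 2.69], [-3.02, 3.02]. Speed limits (rad/s): [2.22, 2.22, 2.79, 3.14, 3.14, 3.14].

## Interface

Orientations are given as [roll, pitch, yaw] about the fixed x, y, z axes, in that order (R = Rz(yaw) Ry(pitch) Rx(roll)).
In Python, from rig import sense, grab_frame, job, r gives the robot as it stands. The module is installed in compiled form; this text tells all that it offers.
- The arm moves only by the shell command python3 -m creep 'ROWS' [FORCE]. ROWS is JSON, a list of rows, each a list of 7 numbers: the turn, a rotation vector about the tool's x, y, z in rad, then the shift along the tool's x, y, z in mm, then the closure, from 0 (fully open) to 1 (shut). In form: [[wx, wy, wz, dx, dy, dz, fingers], ...]. A call has 1 to 10 rows; each row shifts and turns the pose as measured when the row begins, along the tool's axes as they then stand; what a row does not reach is not made up. A row lasts 1/12 s, in which the tool goes at most 41.7 mm and 7.16 degrees, less where a joint would pass 70% of its speed; a pose out of reach is approached as far as the arm can. A call with a gripper value outside its range is refused whole. The fingers move at their own pace and stop on an object; FORCE is the grip in N (left out, the last holds). Time passes only in rows, so rows that do not move let the fingers close. It gives the time, the measured TCP pose, the force and the opening at its end, in the units of the state.
- sense(): the state, without advancing time (a new reading comes with each control period).
- grab_frame(name): name is "scene" or "side" or "wrist"; returns a dict with "color" (480x640x3 uint8, red, green, blue), "mtx" (3x3 intrinsics, pixels), "T" (4x4, takes a point from camera to world coordinates). Camera axes: x right, y down, z forward; pixel columns grow to the right and rows downward; lengths in mm; the calibration is good to about 2 mm. A picture is of the moment at which its call begins. There is no depth.
- job.sign_off(): hands the job in, once; it reports no verdict.
The state is a dict: "clock": time; "qpos": joint angles; "qvel": joint speeds; "joint_efforts": joint torques, N m; "eef_pos": TCP position; "tcp_rot": TCP orientation; "contact_force": force on the tool from outside, world axes, zero at the start; "wrist_torque": the same for the moment, N m; "opening": opening from 0.0 (shut) to 1.0 (fully open).
Only numpy, scipy, OpenCV 4.12 (cv2) and the standard library are available. Lean on these libraries where they do the work, as an engineer would, in place of code of your own. Each camera call takes 0.05 s, during which the arm holds its last target.

## Task

Push the long carton into the parcel bay with the fingertips: swing its red-taped end in behind the yellow post first, then push the other end in after it, until the carton lies against the back rail along its whole length, between the two side rails. Only push it along the table: do not take it between the fingers, lift it or tip it, and leave everything else standing where it is.

Things in the scene. Friction and masses are not known exactly. Their poses are not given: they have to be found in the camera images.
- carton: long cardboard carton with a white label, one end wrapped in red tape: 240 mm long, 46 mm wide, 36 mm high, 0.25 to 0.5 kg, slides on the table. Origin in the centre of its underside; x along its length towards the red end, z up. It starts on the robot's side of the bay mouth, roughly along the back rail, red end to the left (+y of the bay) and short of the post
- red_end (a point): centre of the carton's red-taped end face, 120 mm from its centre, 18 mm up
- plain_end (a point): centre of the carton's plain end face, 120 mm from its centre, 18 mm up
- bay: parcel bay fixed to the table: three dark steel rails 12 mm thick and 30 mm high, with no floor and open towards the robot. Origin on the table at the middle of the back rail's inner face; x points out through the back rail, away from the robot; y runs along the back rail to the left. Inside length between the side rails 290 mm (inner faces at y = -145 and +145 mm); the side rails reach from the back rail to x = -85 mm
- post: fixed yellow round keeper post with a black rubber cap, 26 mm in diameter, 70 mm tall, standing before the left part of the bay mouth, about 100 mm in front of the back rail's inner face and 55 to 75 mm left of the bay's middle. Origin on its axis, at the table. The mouth between it and the right side rail is shorter than the carton
- jar: clear specimen jar with white lid, 44 mm across, 62 mm tall, stands left of the post; bystander. Origin under its centre
- label_roll: white roll of labels standing on its flat side, 60 mm across, 32 mm tall, right of the bay; bystander. Origin under its centre
- mug: blue mug, 76 mm across, 85 mm tall, far left; bystander. Origin under its centre
- marker: green marker pen lying on the table, 120 mm long, 14 mm thick, far right; bystander. Origin under its middle
- stamp: dark wooden hand stamp, 38 mm across, 66 mm tall, far left; bystander. Origin under its centre
- bin: small open yellow bin, 100 x 75 mm, 50 mm tall, far right; bystander. Origin under its centre
- can: grey jar with blue lid, 52 mm across, 70 mm tall, far left; bystander. Origin under its centre
Things that resemble listed ones, but are neither listed nor needed, are in the scene too. Several things look just like the carton: the one meant starts farthest to the robot's left.

How it is judged (in metres and radians):
On the way:
1. the red end is in the bay, level with or behind the post, while the plain end is still outside (x of red_end in the frame of bay above -0.08 m and y of red_end in the frame of post above -0.01 m and x of plain_end in the frame of bay below -0.05 m), for 0.1 s.
At the end, for the whole second after the job is handed in: The carton lies still and flat on the table inside the bay, red end to the left and reaching past the post, between the side rails, both its ends within 8 mm of the back rail and its length parallel to the rail within 0.06 rad (x of each of red_end, plain_end in the frame of bay above -0.031 m and y of red_end in the frame of bay below 0.147 m and y of plain_end in the frame of bay above -0.147 m and y of red_end in the frame of post above 0.013 m and angle between the x axis of carton and the y axis of bay, either way round below 0.06 rad and height (world z) of each of red_end, plain_end below 0.024 m and angle between carton's own z axis and vertical below 0.06 rad and linear speed of carton below 0.01 m/s); the robot touches nothing.
It fails at once if the carton is lifted (either end raised more than 15 mm) or tipped by more than 0.25 rad (height (world z) of any of red_end, plain_end above 0.033 m or angle between carton's own z axis and vertical above 0.25 rad).
It fails at once if the carton is taken between the fingers (x of the grasp point in the frame of carton between -0.115 and 0.115 m and y of the grasp point in the frame of carton between -0.018 and 0.018 m and z of the grasp point in the frame of carton below 0.034 m).
It fails at once if a bystander is moved by more than 20 mm (distance of any of jar, label_roll, mug, marker, stamp, bin, can from where it was at the start of the episode above 0.02 m).
It fails at once if a bystander is tipped over (angle between any of jar, label_roll, mug, stamp, bin, can's own z axis and vertical above 0.4 rad).
It also fails if it takes over 72 s, if anything falls off the work surface, if the arm or the gripper's body presses on something with over 40 N, if the wrist force passes 120 N, or if a joint passes its speed limit or range.

## Working session

There is one attempt and no reset: what is moved stays moved. The work goes in short steps, Python scripts to look and compute and a shell command to move; the robot and the scene stay as the last step left them, time stands still between calls to the robot, and variables do not carry over. Pictures are saved under pics/ and viewed, and the job is handed in when it is done.

```bash
mkdir -p pics; python3 - <<'E'
from rig import sense, grab_frame, job, r
import cv2,numpy as np
print(r.tip_extent)
print(sense())
for n in ["scene","side","wrist"]:
    f=grab_frame(n); cv2.imwrite(f"pics/{n}0.png",f["color"][:,:,::-1])
    np.savez(f"pics/{n}0.npz",**f); print(n,f["mtx"].tolist(),np.round(f["T"],3).tolist())
E
```

```text
173.4
{'clock': 0.0, 'qpos': array([-1.12842535e+00,  3.53653017e-01,  1.63411107e+00, -6.20378394e-06,
        1.15522480e+00, -2.43131434e-03]), 'qvel': array([-0.00091766,  0.0005004 , -0.00211305,  0.00023504,  0.00116841,
       -0.00011705]), 'joint_efforts': array([ 7.24816236e-04, -6.05255198e+01, -3.42067373e+01,  6.43444560e-05,
        9.42718587e-03,  2.41842957e-05]), 'eef_pos': array([ 268.80801095, -563.98659727,  403.96834873]), 'tcp_rot': array([-3.14019641e+00,  2.27754558e-06,  4.44804800e-01]), 'contact_force': array([-0.48807896, -0.33461144,  0.08716994]), 'wrist_torque': array([-0.06116528,  0.02812907,  0.01896438]), 'opening': 1.0007861212056472}
scene [[606.4027753457774, 0.0, 315.93414706633615], [0.0, 606.4027753457774, 250.00635898606683], [0.0, 0.0, 1.0]] [[0.354, 0.781, -0.515, 1348.687], [0.935, -0.305, 0.182, -310.747], [-0.015, -0.545, -0.838, 1439.253], [0.0, 0.0, 0.0, 1.0]]
side [[598.7528558121472, 0.0, 316.351538590367], [0.0, 598.7528558121472, 241.69196173620486], [0.0, 0.0, 1.0]] [[-0.984, -0.105, 0.143, 304.572], [-0.177, 0.644, -0.744, 1103.043], [-0.014, -0.758, -0.652, 1019.665], [0.0, 0.0, 0.0, 1.0]]
wrist [[416.51102638676286, 0.0, 322.705177564939], [0.0, 416.51102638676286, 237.5702293129387], [0.0, 0.0, 1.0]] [[0.431, -0.856, -0.285, 342.185], [-0.902, -0.409, -0.134, -529.358], [-0.002, 0.315, -0.949, 371.994], [0.0, 0.0, 0.0, 1.0]]
```

View pics/scene0.png

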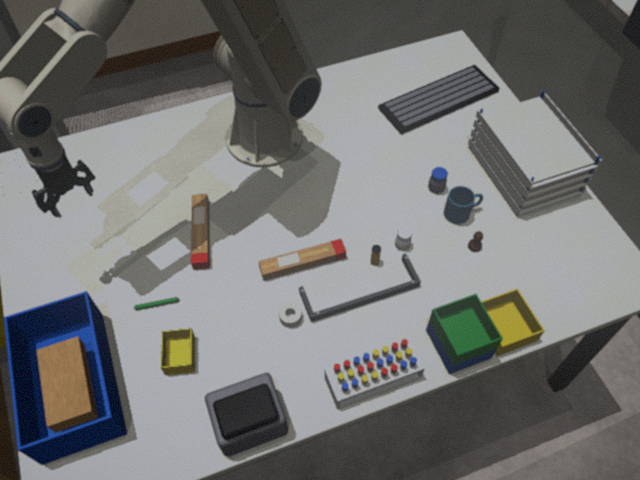

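View pics/side0.png

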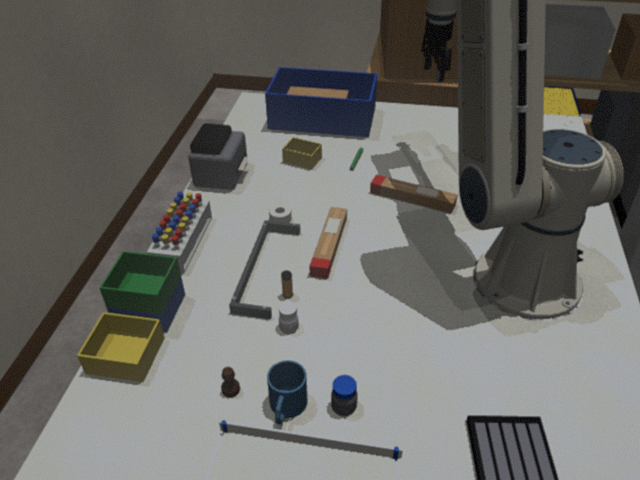

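View pics/wrist0.png

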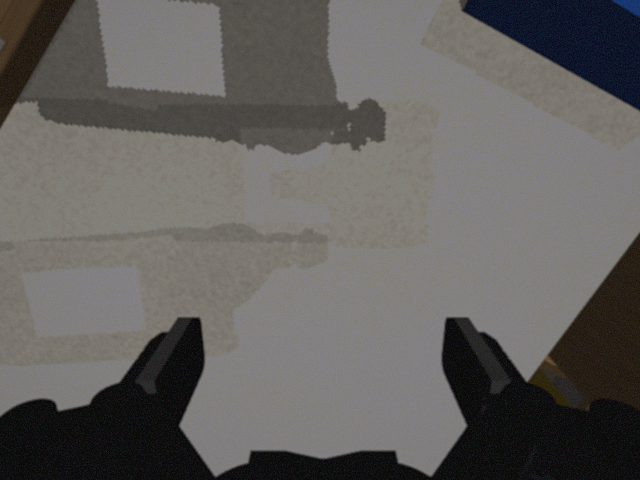

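The scene view shows three possible cartons: (302,258) with its red end at (338,248), (200,230) with its red end at (201,262), and a plain brown box in the blue bin at (68,383). The first is farthest left (+y) and stands before the bay, so I choose it and check it in a close crop.

```bash
cat > h.py <<'E'
import numpy as np,cv2
def load(n): return dict(np.load(f"pics/{n}.npz"))
def pt(f,u,v,z=0):
    d=f["T"][:3,:3]@np.linalg.inv(f["mtx"])@np.array([u,v,1.]); o=f["T"][:3,3]
    return o+d*(z-o[2])/d[2]
def px(f,p):
    c=f["T"][:3,:3].T@(np.array(p,float)-f["T"][:3,3]); q=f["mtx"]@c; return q[:2]/q[2]
def crop(f,name,u0,v0,u1,v1,k):
    im=f["color"][v0:v1,u0:u1,::-1]; im=cv2.resize(im,None,fx=k,fy=k,interpolation=cv2.INTER_CUBIC)
    for u in range((u0//20+1)*20,u1,20): cv2.putText(im,str(u),(int((u-u0)*k),10),0,.35,(255,0,255)); cv2.line(im,(int((u-u0+.5)*k),12),(int((u-u0+.5)*k),20),(255,0,255))
    for v in range((v0//20+1)*20,v1,20): cv2.putText(im,str(v),(0,int((v-v0)*k)),0,.35,(255,0,255)); cv2.line(im,(0,int((v-v0+.5)*k)),(10,int((v-v0+.5)*k)),(255,0,255))
    cv2.imwrite(f"pics/{name}.png",im)
def snap(*names,tag):
    from rig import grab_frame
    for n in names:
        f=grab_frame(n); np.savez(f"pics/{n}{tag}.npz",**f)
    return
E
python3 - <<'E'
from h import *
crop(load("scene0"),"c1",250,220,430,340,4.4)
crop(load("side0"),"c2",220,190,360,340,4)
E
```

```text
(no output)
```

View pics/c1.png

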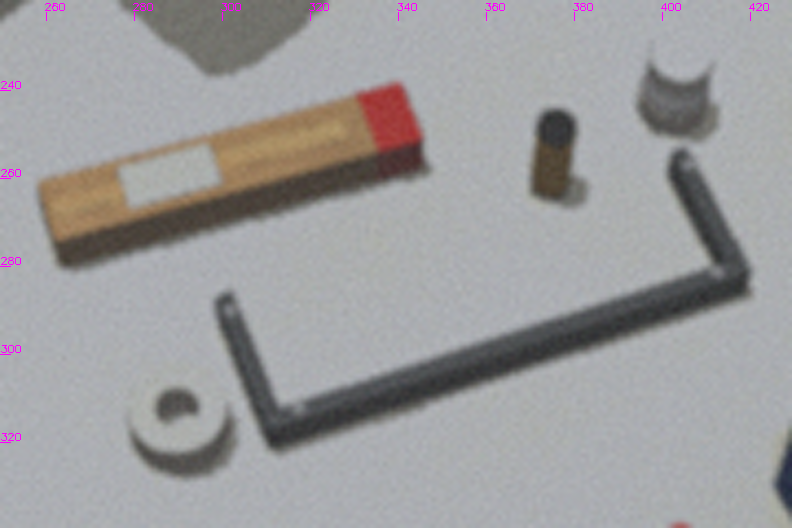

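View pics/c2.png

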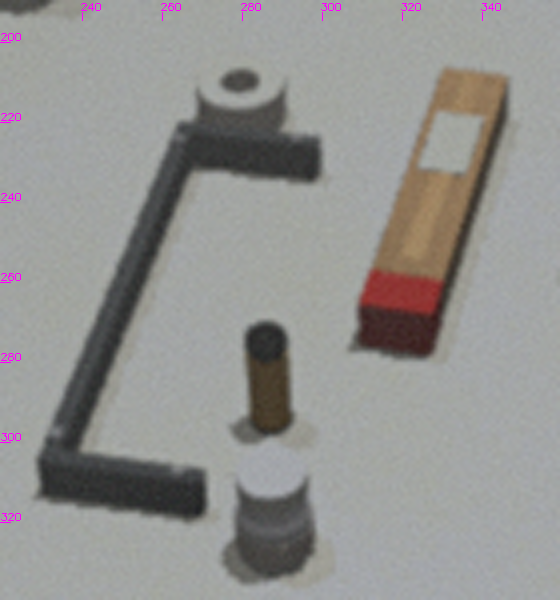

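The crop confirms it: brown carton, white label at (285,262), red end at (340,248), in front of the rails. The post is at (375,255), the jar at (402,243) and the label roll at (290,315). Next I'll fit the poses from both views.

```bash
cat > fit0.py <<'E'
from h import *
from scipy.optimize import least_squares
S=load("scene0");D=load("side0")
cs=lambda x,y:((x+.5)/4.4-.5+250,(y+.5)/4.4-.5+220)
cd=lambda x,y:((x+.5)/4-.5+220,(y+.5)/4-.5+190)
def tf(p,l): 
    c,s=np.cos(p[2]),np.sin(p[2]); return np.array([p[0]+c*l[0]-s*l[1],p[1]+s*l[0]+c*l[1],l[2]])
def fit(obs,x0):
    fun=lambda p:np.concatenate([px(f,tf(p,l))-np.array(uv) for f,l,uv in obs])
    r=least_squares(fun,x0,x_scale=[10,10,.1],loss='soft_l1'); return r.x,r.fun
# carton x toward red (left,+y), y axis: toward -x (robot)
car=[(S,(-120,23,36),cs(38,182)),(S,(-120,-23,36),cs(60,240)),(S,(120,-23,36),cs(420,143)),(S,(120,23,36),cs(402,83)),
(D,(-120,-23,36),cd(443,68)),(D,(-120,23,36),cd(508,78)),(D,(120,-23,36),cd(362,297)),(D,(120,23,36),cd(440,312))]
p,res=fit(car,[480,-50,1.5]); print("carton",p,np.round(res,1))
bay=[(S,(-85,-151,30),cs(225,297)),(S,(12,-157,30),cs(270,433)),(S,(-85,151,30),cs(682,156)),(S,(12,157,30),cs(748,275)),
(D,(12,-157,30),cd(183,124)),(D,(-85,-157,30),cd(320,137)),(D,(12,157,30),cd(40,457)),(D,(-85,157,30),cd(206,472))]
b,res=fit(bay,[650,0,0.]); print("bay",b,np.round(res,1))
for n,f,u in [("S",S,cs(557,128)),("D",D,cd(266,342))]: print("post top",n,pt(f,*u,70))
for n,f,u in [("S",S,cs(552,193)),("D",D,cd(270,425))]: print("post base edge",n,pt(f,*u,0))
for n,f,u in [("S",S,cs(672,120)),("D",D,cd(273,555))]: print("jar base~",n,pt(f,*u,0))
print("roll top S",pt(S,*cs(178,405),32),"D",pt(D,*cd(241,82),32))
for nm,f,k in [("scene",S,(250,220,430,340,4.4)),("side",D,(220,190,360,340,4))]:
    im=cv2.resize(f["color"][k[1]:k[3],k[0]:k[2],::-1],None,fx=k[4],fy=k[4],interpolation=cv2.INTER_CUBIC)
    def L(pose,pts,col):
        q=[((px(f,tf(pose,l))-[k[0],k[1]]+.5)*k[4]).astype(int) for l in pts]; cv2.polylines(im,[np.array(q)],True,col,1)
    for z in (0,36): L(p,[(-120,-23,z),(120,-23,z),(120,23,z),(-120,23,z)],(255,0,0))
    for z in (0,30): L(b,[(-85,-157,z),(12,-157,z),(12,157,z),(-85,157,z),(-85,145,z),(0,145,z),(0,-145,z),(-85,-145,z)],(0,255,0))
    cv2.imwrite(f"pics/ov_{nm}.png",im)
E
python3 fit0.py
```

```text
carton [491.81344372 -48.8972324    1.5235261 ] [-0.5  0.1 -1.   0.7  1.2 -1.1 -0.3 -0.6  0.  -0.5  0.5 -0.9 -0.3  1.5
 -1.1  0.5]
bay [ 6.64726942e+02  6.32455096e+01 -1.45783649e-02] [-0.7 -0.3 -0.9  0.1 -1.  -1.6  1.1 -0.7 -1.  -1.6  0.4 -0.8 -0.8  0.4
 -0.8  2.3]
post top S [563.10721573 138.57869178  70.        ]
post top D [560.47575266 146.36099701  70.        ]
post base edge S [566.82929542 138.69471649   0.        ]
post base edge D [5.61831289e+02 1.44495419e+02 1.13686838e-13]
jar base~ S [544.19009765 232.9446875    0.        ]
jar base~ D [538.64106917 242.80116553   0.        ]
roll top S [ 639.04260374 -136.31137927   32.        ] D [ 641.57854113 -135.86265164   32.        ]
```

View pics/ov_scene.png

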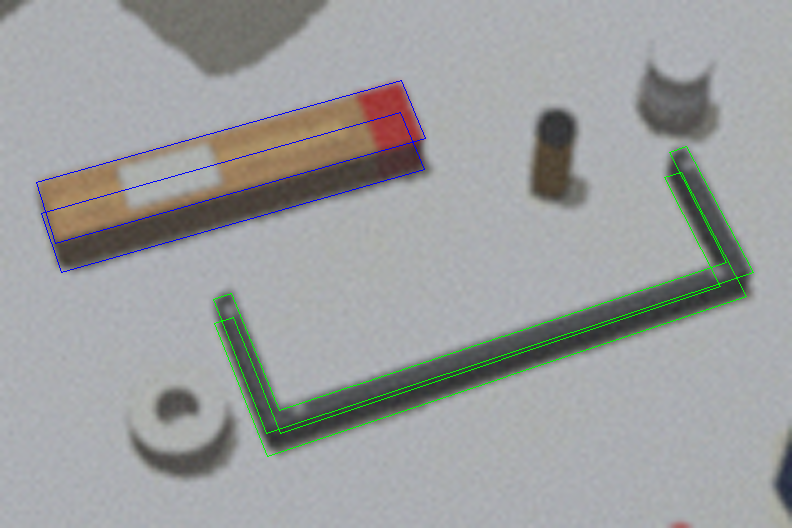

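View pics/ov_side.png

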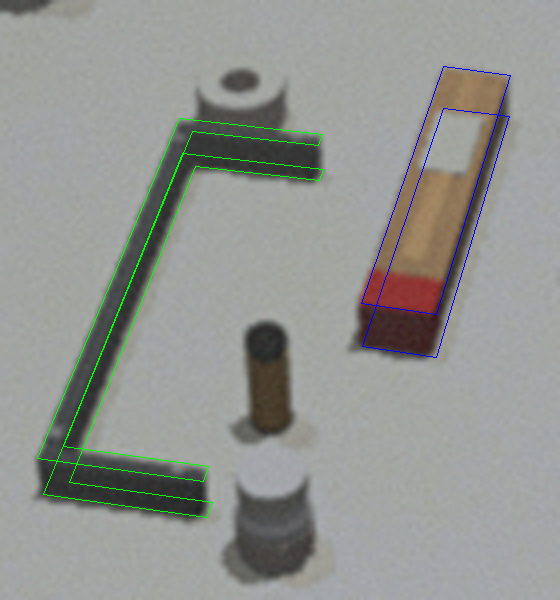

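```bash
python3 -m creep '[[0,0,0.112,0,0,0,1],[0,0,0.112,0,0,0,1],[0,0,0.112,0,0,0,1],[0,0,0.112,0,0,0,1],[0,0,0,0,0,0,1],[0,0,0,0,0,0,1]]' 40; cat >> h.py <<'E'
def go(x,y,z=None,yaw=None):
    """tool-frame displacement needed"""
    from rig import sense
    from scipy.spatial.transform import Rotation as Ro
    s=sense(); R=Ro.from_euler('xyz',s['tcp_rot']).as_matrix(); p=s['eef_pos']
    d=np.array([x,y,p[2] if z is None else z])-p
    Y=s['tcp_rot'][2]
    print("pos",np.round(p,1),"rot",np.round(s['tcp_rot'],3),"tool shift",np.round(R.T@d,1),"wz",None if yaw is None else round(-(yaw-Y),3),"F",np.round(s['contact_force'],1),"t",round(s['clock'],2),"open",round(s['opening'],2))
E
python3 -c "
from h import *; from rig import r; print(r.tip_extent); go(428,47,300,0)"
```

```text
clock: 0.65
eef_pos: [268.6, -563.5, 402.2]
tcp_rot: [-3.137, 0.002, -0.02]
contact_force: [-0.6, 0.0, -0.6]
opening: 0.142
173.4
pos [ 268.6 -563.5  402.2] rot [-3.137e+00  2.000e-03 -2.000e-02] tool shift [ 147.5 -613.1  104.5] wz -0.02 F [-0.6  0.  -0.6] t 0.65 open 0.14
```

```bash
python3 -m creep '[[0,0,0,9,-38,3,1],[0,0,0,9,-38,4,1],[0,0,0,9,-38,6,1],[0,0,0,9,-38,6,1],[0,0,0,9,-38,6,1],[0,0,0,9,-38,6,1],[0,0,0,9,-38,6,1],[0,0,0,9,-38,6,1],[0,0,0,9,-38,6,1],[0,0,0,9,-38,6,1]]'; python3 -c "
from h import *; go(428,47,250,0)"
```

```text
clock: 1.48
eef_pos: [359.9, -175.5, 345.5]
tcp_rot: [3.139, -0.003, 0.012]
contact_force: [0.9, 0.4, 0.6]
opening: -0.0
pos [ 359.9 -175.5  345.5] rot [ 3.139e+00 -3.000e-03  1.200e-02] tool shift [  70.5 -222.    95. ] wz 0.012 F [0.9 0.4 0.6] t 1.48 open -0.0
```

```bash
python3 -m creep '[[0,0,0.01,9,-32,10,1],[0,0,0,9,-32,12,1],[0,0,0,10,-32,14,1],[0,0,0,10,-32,14,1],[0,0,0,10,-32,14,1],[0,0,0,10,-30,14,1],[0,0,0,9,-25,14,1],[0,0,0,0,0,0,1]]'; python3 -c "
from h import *; go(428,47,184,0)
snap('scene','side','wrist',tag='1')
crop(load('side1'),'s1',200,100,480,340,2.8)"
```

```text
clock: 2.15
eef_pos: [426.2, 56.7, 251.1]
tcp_rot: [3.138, -0.012, 0.039]
contact_force: [0.1, -0.6, -0.4]
opening: 0.002
pos [426.2  56.7 251.1] rot [ 3.138 -0.012  0.039] tool shift [ 0.7  9.5 67.2] wz 0.039 F [ 0.1 -0.6 -0.4] t 2.15 open 0.0
```

View pics/s1.png

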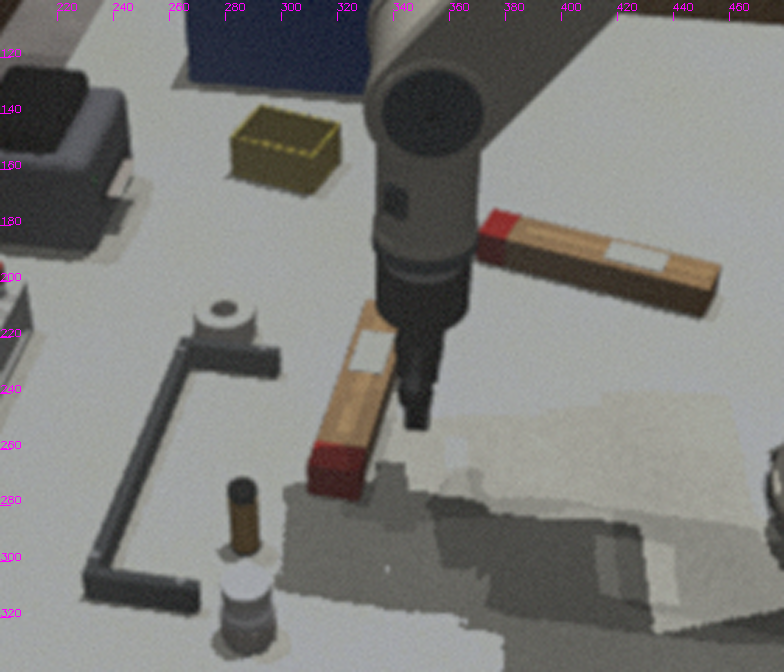

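The side view shows the closed fingertips at about (346,253), above and robot-side of the carton's red half (335,265). They are clear of the carton, so I'll go down.

```bash
cat >> h.py <<'E'
def rv(yaw):
    from rig import sense
    from scipy.spatial.transform import Rotation as Ro
    R=Ro.from_euler('xyz',sense()['tcp_rot']); T=Ro.from_euler('xyz',[np.pi,0,yaw])
    print("turn",np.round((R.inv()*T).as_rotvec(),3))
E
python3 -c "
from h import *; rv(0)"
python3 -m creep '[[0,0.012,0.039,0,4,15,1],[0,0,0,0,4,18,1],[0,0,0,0,2,16,1],[0,0,0,0,0,14,1],[0,0,0,0,0,4,1],[0,0,0,0,0,0,1]]'; python3 -c "
from h import *; go(428,47,184,0);rv(0)"
```

```text
turn [ 0.005 -0.012  0.036]
clock: 2.8
eef_pos: [427.4, 36.3, 188.3]
tcp_rot: [3.137, -0.032, -0.004]
contact_force: [-0.5, 0.4, -0.2]
opening: 0.006
pos [427.4  36.3 188.3] rot [ 3.137 -0.032 -0.004] tool shift [  0.4 -10.7   4.2] wz -0.004 F [-0.5  0.4 -0.2] t 2.8 open 0.01
turn [ 0.004 -0.032 -0.004]
```

```bash
python3 -m creep '[[0,-0.03,0,0,-6,2,1],[0,0,0,3,-6,1,1],[0,0,0,6,0,0,1],[0,0,0,0,0,0,1]]'; python3 -c "
from h import *; go(473,48,184,0);rv(0)"
```

```text
clock: 3.13
eef_pos: [437.9, 46.5, 188.2]
tcp_rot: [3.137, -0.005, -0.006]
contact_force: [0.5, 0.2, 0.3]
opening: 0.002
pos [437.9  46.5 188.2] rot [ 3.137 -0.005 -0.006] tool shift [35.1 -1.7  4.4] wz -0.006 F [0.5 0.2 0.3] t 3.13 open 0.0
turn [ 0.004 -0.005 -0.006]
```

```bash
python3 -m creep '[[0,0,0,6,0,2,1],[0,0,0,6,0,1,1],[0,0,0,6,0,1,1],[0,0,0,6,0,0,1],[0,0,0.02,6,0,0,1],[0,0,0.04,6,0,0,1],[0,0,0.04,6,0,0,1],[0,0,0.04,6,0,0,1],[0,0,0.04,6,0,0,1],[0,0,0,0,0,0,1]]'; python3 -c "
from h import *; go(530,48,184,-0.4);rv(-0.4)
snap('scene','side',tag='2')
crop(load('scene2'),'s2',240,200,430,340,4)"
```

```text
clock: 3.97
eef_pos: [497.8, 43.9, 185.2]
tcp_rot: [3.139, -0.006, -0.199]
contact_force: [-0.3, 0.2, 0.5]
opening: -0.001
pos [497.8  43.9 185.2] rot [ 3.139 -0.006 -0.199] tool shift [ 30.8 -10.4   1.3] wz 0.201 F [-0.3  0.2  0.5] t 3.97 open -0.0
turn [ 0.002 -0.007  0.201]
```

View pics/s2.png

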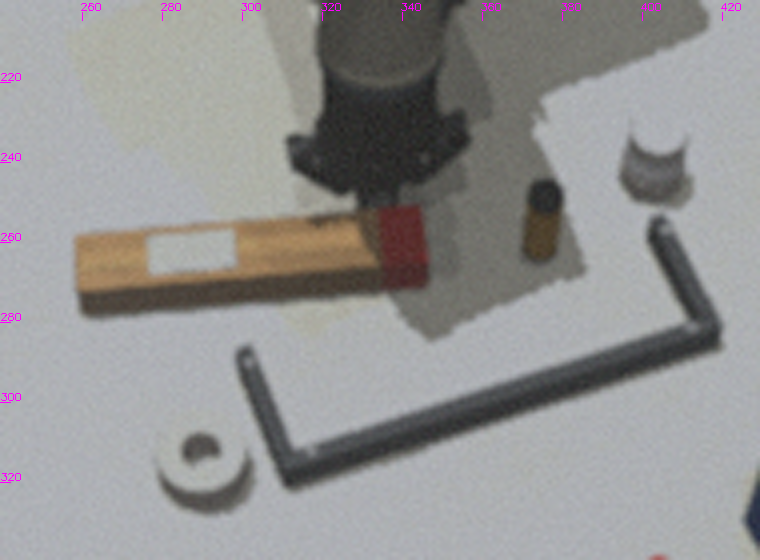

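The carton has turned about its right part. Its red end's top corners are now at about scene (345,251) and (347,270).

```bash
cat >> h.py <<'E'
B=np.array([664.7,63.2,-0.0146]); POST=np.array([562,140])
def tf(p,l):
    c,s=np.cos(p[2]),np.sin(p[2]); return np.array([p[0]+c*l[0]-s*l[1],p[1]+s*l[0]+c*l[1],l[2]])
def tobay(w):
    c,s=np.cos(B[2]),np.sin(B[2]); d=np.array(w[:2])-B[:2]; return np.array([c*d[0]+s*d[1],-s*d[0]+c*d[1]])
LOC={'pn':(-120,23,36),'pf':(-120,-23,36),'rf':(120,-23,36),'rn':(120,23,36)}
def fitc(f,clicks,u0,v0,k,x0=(530,0,1.2)):
    from scipy.optimize import least_squares
    o=[(LOC[n],np.array([(x+.5)/k-.5+u0,(y+.5)/k-.5+v0])) for n,(x,y) in clicks.items()]
    r=least_squares(lambda p:np.concatenate([px(f,tf(p,l))-uv for l,uv in o]),x0,x_scale=[10,10,.1],loss='soft_l1')
    p=r.x; red=tf(p,(120,0,0)); pl=tf(p,(-120,0,0))
    print("carton",np.round(p,3),"theta_bay",round(np.pi/2-(p[2]-B[2]),3),"res",np.round(r.fun,1))
    print("bay: red",np.round(tobay(red),1),"plain",np.round(tobay(pl),1),"post",np.round(tobay(POST),1),"world red",np.round(red[:2],1),"plain",np.round(pl[:2],1),"axis",np.round([np.cos(p[2]),np.sin(p[2])],3))
    return p
E
python3 -c "
from h import *
fitc(load('scene2'),dict(pn=(75,236),pf=(80,292),rf=(428,272),rn=(420,205)),240,200,4)"
```

```text
carton [510.91  -55.351   1.29 ] theta_bay 0.267 res [-0.2 -0.1 -1.   0.2  0.5 -1.6  0.6  1. ]
bay: red [-120.4   -5. ] plain [-183.7 -236.5] post [-103.8   75.3] world red [544.2  59.9] plain [ 477.6 -170.6] axis [0.278 0.961]
```

```bash
python3 -m creep '[[0,0,0.03,6,-1,0,1],[0,0,0.04,6,-1,0,1],[0,0,0.04,6,-1,0,1],[0,0,0.04,6,-1,0,1],[0,0,0.04,6,-1,0,1],[0,0,0.04,6,-1,0,1],[0,0,0,0,0,0,1]]'; python3 -c "
from h import *; go(530,48,184,-0.4);rv(-0.4)
snap('scene','side',tag='3')
crop(load('scene3'),'s3',240,200,430,340,4)"
```

```text
clock: 4.65
eef_pos: [529.9, 39.6, 184.0]
tcp_rot: [3.136, 0.002, -0.428]
contact_force: [0.2, 0.3, -0.5]
opening: -0.002
pos [529.9  39.6 184. ] rot [ 3.136e+00  2.000e-03 -4.280e-01] tool shift [-3.4 -7.7 -0. ] wz -0.028 F [ 0.2  0.3 -0.5] t 4.65 open -0.0
turn [ 0.006  0.002 -0.028]
```

View pics/s3.png

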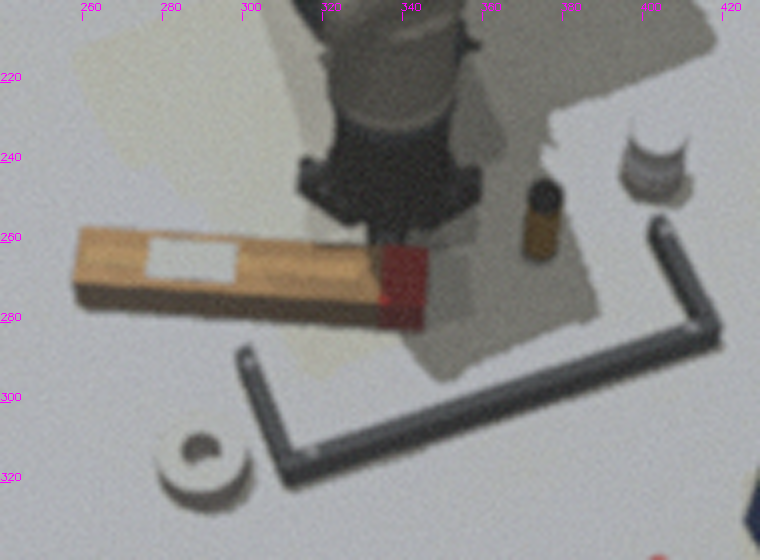

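```bash
python3 -c "
from h import *
fitc(load('scene3'),dict(pn=(80,227),pf=(73,285),rf=(424,308),rn=(428,246)),240,200,4)"
```

```text
carton [522.629 -59.966   1.129] theta_bay 0.427 res [-0.1  0.1 -0.5 -0.1  0.4 -0.5  0.2  0.5]
bay: red [-90.6 -16. ] plain [-189.9 -234.5] post [-103.8   75.3] world red [573.9  48.5] plain [ 471.4 -168.5] axis [0.427 0.904]
```

```bash
python3 -m creep '[[0,0,0,-12,0,0,1],[0,0,0,-12,0,-5,1],[0,0,0,-5,0,-25,0.75],[0,0,-0.1,0,0,-30,0.75],[0,0,-0.12,0,0,-20,0.75],[0,0,-0.12,0,0,0,0.75],[0,0,-0.12,0,0,0,0.75],[0,0,-0.12,0,0,0,0.75],[0,0,-0.12,0,0,0,0.75],[0,0,-0.12,0,0,0,0.75]]'; python3 -m creep '[[0,0,-0.12,0,0,0,0.75],[0,0,-0.12,0,0,0,0.75],[0,0,-0.12,0,0,0,0.75],[0,0,-0.12,0,0,0,0.75],[0,0,-0.12,0,0,0,0.75],[0,0,-0.12,0,0,0,0.75],[0,0,0,0,0,0,0.75]]';python3 -c "
from h import *; go(452,-209,184,1.129);rv(1.129)"
```

```text
clock: 5.58
eef_pos: [487.0, 56.3, 268.2]
tcp_rot: [-3.141, 0.014, 0.43]
contact_force: [-0.3, 0.8, -0.0]
opening: 0.253
clock: 6.17
eef_pos: [475.3, 59.4, 269.2]
tcp_rot: [-3.127, 0.012, 1.187]
contact_force: [0.2, -0.6, -0.1]
opening: 0.25
pos [475.3  59.4 269.2] rot [-3.127  0.012  1.187] tool shift [-256.5   80.2   87. ] wz 0.058 F [ 0.2 -0.6 -0.1] t 6.17 open 0.25
turn [-0.015  0.012  0.058]
```

```bash
python3 -m creep '[[-0.015,0.012,0.058,-32,10,0,0.75],[0,0,0,-32,10,0,0.75],[0,0,0,-32,10,0,0.75],[0,0,0,-32,10,0,0.75],[0,0,0,-32,10,0,0.75],[0,0,0,-32,10,0,0.75],[0,0,0,-32,10,0,0.75],[0,0,0,-20,5,0,0.75],[0,0,0,0,0,0,0.75]]';python3 -c "
from h import *; go(452,-209,184,1.129);rv(1.129)"
```

```text
clock: 6.92
eef_pos: [428.6, -196.2, 270.7]
tcp_rot: [3.14, -0.001, 1.103]
contact_force: [-0.7, 0.5, -0.2]
opening: 0.251
pos [ 428.6 -196.2  270.7] rot [ 3.140e+00 -1.000e-03  1.103e+00] tool shift [-1.  26.6 86.7] wz -0.026 F [-0.7  0.5 -0.2] t 6.92 open 0.25
turn [ 0.001 -0.001 -0.026]
```

```bash
python3 -m creep '[[0,0,-0.026,0,13,12,0.75],[0,0,0,0,12,20,0.75],[0,0,0,0,0,25,0.75],[0,0,0,0,0,22,0.75],[0,0,0,0,0,6,0.75],[0,0,0,0,0,0,0.75]]';python3 -c "
from h import *; go(455,-203.4,184,1.129);rv(1.129)
snap('scene','side',tag='4')
crop(load('scene4'),'s4',220,190,430,340,3.7)"
```

```text
clock: 7.42
eef_pos: [448.9, -204.6, 185.1]
tcp_rot: [3.138, -0.002, 1.108]
contact_force: [-0.1, 0.2, -0.3]
opening: 0.25
pos [ 448.9 -204.6  185.1] rot [ 3.138e+00 -2.000e-03  1.108e+00] tool shift [3.8 4.9 1.1] wz -0.021 F [-0.1  0.2 -0.3] t 7.42 open 0.25
turn [ 0.003 -0.002 -0.021]
```

View pics/s4.png

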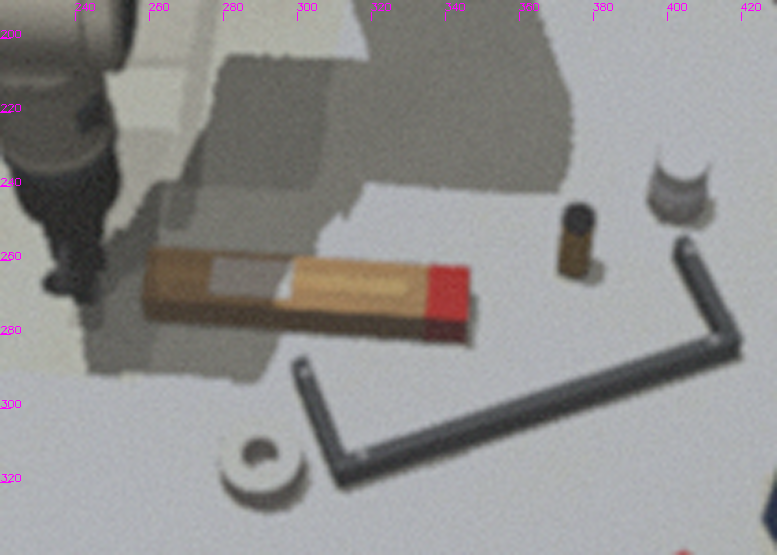

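The two slightly opened fingers stand behind the plain end at (240,262). The carton is unmoved. Refit here for the unblocked view.

```bash
python3 -c "
from h import *
p=fitc(load('scene4'),dict(pn=(151,248),pf=(145,303),rf=(468,322),rn=(470,266)),220,190,3.7)
t=tf(p,(-152,0,0)); go(t[0],t[1],184,p[2])"
```

```text
carton [524.184 -58.878   1.132] theta_bay 0.424 res [-0.4  0.2 -0.9 -0.3  0.5 -0.3  0.8  0.3]
bay: red [-89.4 -14.7] plain [-188.1 -233.5] post [-103.8   75.3] world red [575.1  49.8] plain [ 473.2 -167.5] axis [0.424 0.905]
pos [ 449.4 -204.9  186.4] rot [ 3.136e+00 -2.000e-03  1.109e+00] tool shift [12.1  5.4  2.5] wz -0.024 F [-0.   1.2  0.2] t 7.52 open 0.25
```

```bash
python3 -m creep '[[0,0,-0.024,7,3,2,0.75],[0,0,0,7,2.5,0,0.75],[0,0,0,7,0,0,0.75],[0,0,0,6,0,0,0.75],[0,0,0,6,0,0,0.75],[0,0,0,6,0,0,0.75],[0,0,0,6,0,0,0.75],[0,0,0,6,0,0,0.75],[0,0,0,6,0,0,0.75],[0,0,0,6,0,0,0.75]]';python3 -c "
from h import *; 
snap('scene','side',tag='5')
crop(load('scene5'),'s5',220,190,430,340,3.7);go(455,-203.4,184,1.129);rv(1.129)"
```

```text
clock: 8.35
eef_pos: [485.6, -144.7, 189.5]
tcp_rot: [3.129, -0.001, 1.134]
contact_force: [-0.7, -1.9, 1.6]
opening: 0.25
pos [ 485.9 -144.5  189.5] rot [ 3.129e+00 -2.000e-03  1.135e+00] tool shift [-66.5  -3.2   5.4] wz 0.006 F [-0.8 -1.3 -0.5] t 8.45 open 0.25
turn [ 0.013 -0.002  0.006]
```

View pics/s5.png

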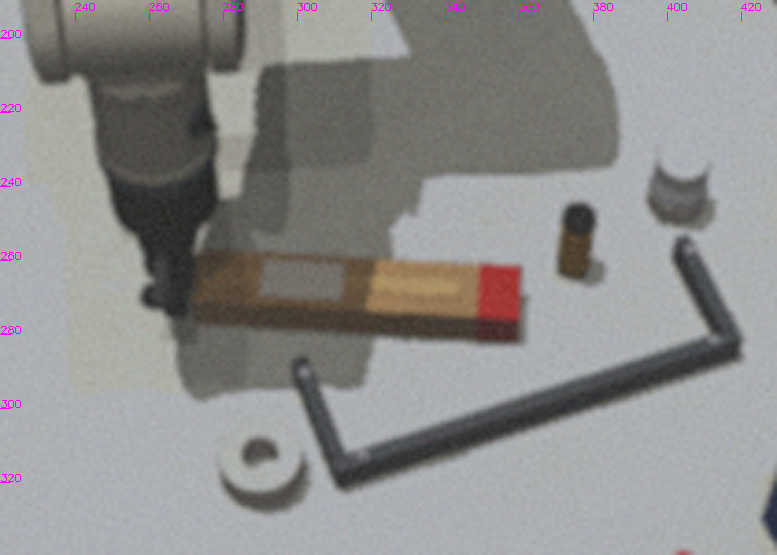

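```bash
python3 -c "
from h import *
p=fitc(load('scene5'),dict(pf=(192,304),rf=(518,320),rn=(521,266)),220,190,3.7)
t=tf(p,(-131,0,0)); go(t[0],t[1],184,p[2])"
```

```text
carton [537.516 -25.792   1.143] theta_bay 0.413 res [-0.4 -0.   0.4 -0.   0.   0. ]
bay: red [-77.7  19.1] plain [-174.  -200.7] post [-103.8   75.3] world red [587.3  83.4] plain [ 487.7 -135. ] axis [0.415 0.91 ]
pos [ 485.9 -144.5  189.5] rot [ 3.129e+00 -2.000e-03  1.135e+00] tool shift [-1.6 -2.3  5.5] wz -0.008 F [-0.8 -1.3 -0.5] t 8.45 open 0.25
```

```bash
python3 -m creep '[[0.01,0,0.008,6,0,2,0.75],[0,0,0.008,6,0,2,0.75],[0,0,0.008,6,0,1,0.75],[0,0,0.008,6,0,0,0.75],[0,0,0.008,6,0,0,0.75],[0,0,0.005,6,0,0,0.75],[0,0,0.005,6,0,0,0.75],[0,0,0,6,0,0,0.75]]';python3 -c "
from h import *; 
snap('scene','side',tag='6')
crop(load('scene6'),'s6',220,190,430,340,3.7);go(455,-203.4,184,1.129);rv(1.129)"
```

```text
clock: 9.12
eef_pos: [508.7, -98.7, 184.0]
tcp_rot: [3.141, -0.0, 1.078]
contact_force: [-2.2, -2.3, 1.7]
opening: 0.247
pos [509.1 -98.4 184.1] rot [ 3.140e+00 -1.000e-03  1.079e+00] tool shift [-118.1    1.9   -0. ] wz -0.05 F [0.1 0.6 0.7] t 9.22 open 0.25
turn [ 0.001 -0.001 -0.05 ]
```

View pics/s6.png

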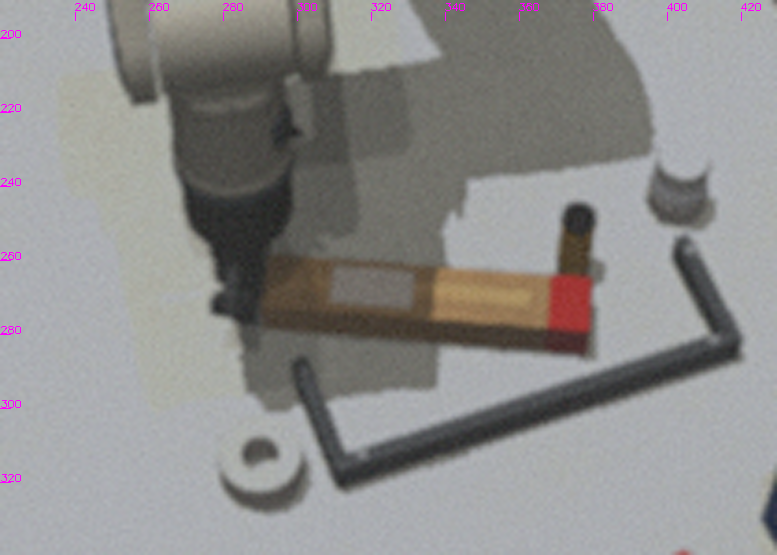

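```bash
python3 -c "
from h import *
p=fitc(load('scene6'),dict(pf=(262,304),rf=(588,333),rn=(592,275)),220,190,3.7)
t=tf(p,(-131,0,0)); go(t[0],t[1],184,p[2])
crop(load('side6'),'d6',200,180,400,340,4)"
```

```text
carton [560.577  20.415   1.104] theta_bay 0.452 res [-0.5 -0.   0.4 -0.5  0.1  0.6]
bay: red [-51.1  63.7] plain [-155.9 -152.3] post [-103.8   75.3] world red [614.6 127.6] plain [506.6 -86.8] axis [0.45  0.893]
pos [509.1 -98.4 184.1] rot [ 3.140e+00 -1.000e-03  1.079e+00] tool shift [-1.9 -7.4  0.1] wz -0.025 F [0.1 0.6 0.7] t 9.22 open 0.25
```

View pics/d6.png

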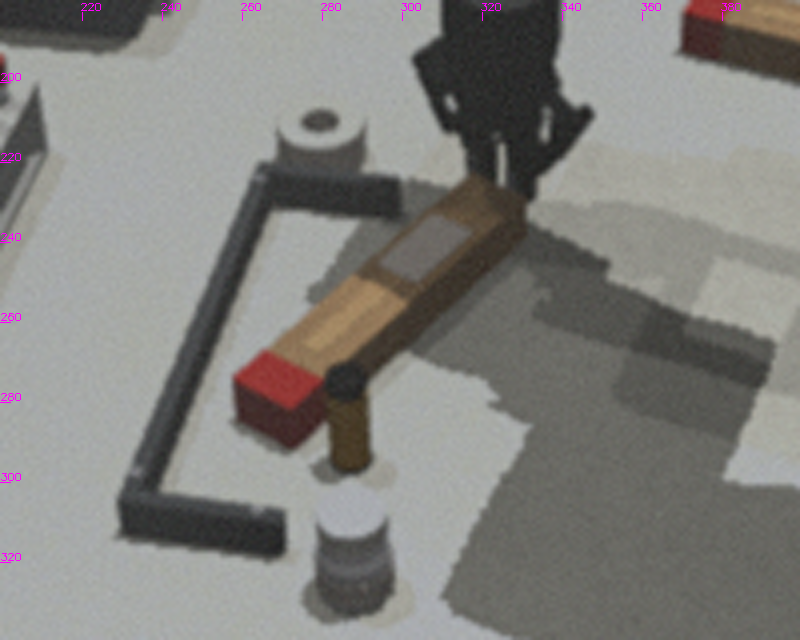

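The red end is now at the post, at scene (370,270), and behind it in the side view at (270,285). It still clears the post by about 15 mm, so I'll push on along the axis.

```bash
python3 -m creep '[[0,0,0,6,-0.5,0,0.75],[0,0,0,6,-0.5,0,0.75],[0,0,-0.003,6,-0.5,0,0.75],[0,0,-0.003,6,-0.5,0,0.75],[0,0,-0.003,6,0,0,0.75],[0,0,-0.003,6,0,0,0.75],[0,0,0,6,0,0,0.75],[0,0,0,0,0,0,0.75]]';python3 -c "
from h import *; 
snap('scene','side',tag='7')
crop(load('scene7'),'s7',240,190,430,340,4);go(455,-203.4,184,1.129);rv(1.129)"
```

```text
clock: 9.88
eef_pos: [528.6, -56.2, 184.0]
tcp_rot: [3.141, -0.001, 1.093]
contact_force: [0.2, 0.3, -0.1]
opening: 0.248
pos [528.2 -56.7 183.9] rot [ 3.141e+00 -1.000e-03  1.093e+00] tool shift [-163.9    2.5   -0.2] wz -0.036 F [-0.   0.1 -0.5] t 9.98 open 0.25
turn [ 0.    -0.001 -0.036]
```

View pics/s7.png

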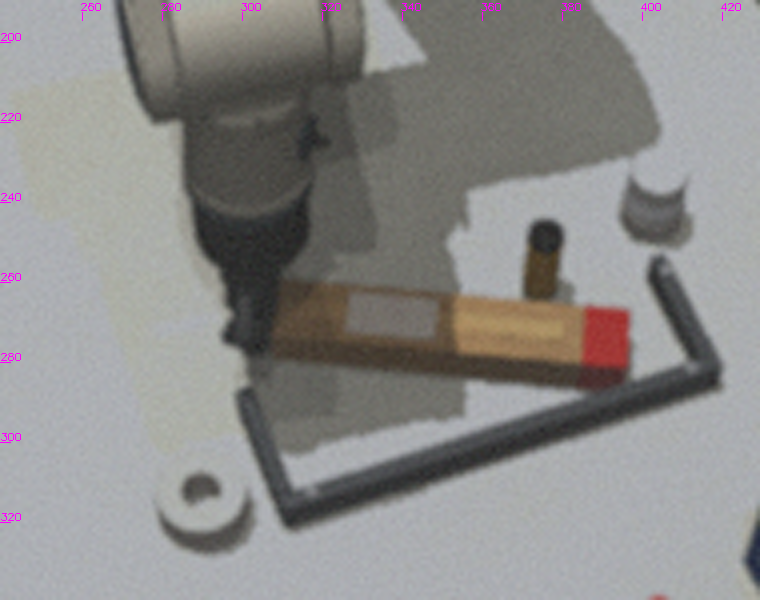

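```bash
python3 -c "
from h import *
p=fitc(load('scene7'),dict(pf=(273,332),rf=(629,370),rn=(630,309)),240,190,4)
t=tf(p,(-131,0,0)); go(t[0],t[1],184,p[2])
crop(load('side7'),'d7',200,180,400,340,4)"
```

```text
carton [583.15   62.903   1.082] theta_bay 0.474 res [-0.4  0.1 -0.1 -0.4  0.5  0.3]
bay: red [-26.7 105.3] plain [-136.3 -108.2] post [-103.8   75.3] world red [639.5 168.8] plain [526.8 -43. ] axis [0.47  0.883]
pos [528.2 -56.7 183.9] rot [ 3.141e+00 -1.000e-03  1.093e+00] tool shift [ 0.5 -7.6 -0.1] wz 0.011 F [-0.   0.1 -0.5] t 9.98 open 0.25
```

View pics/d7.png

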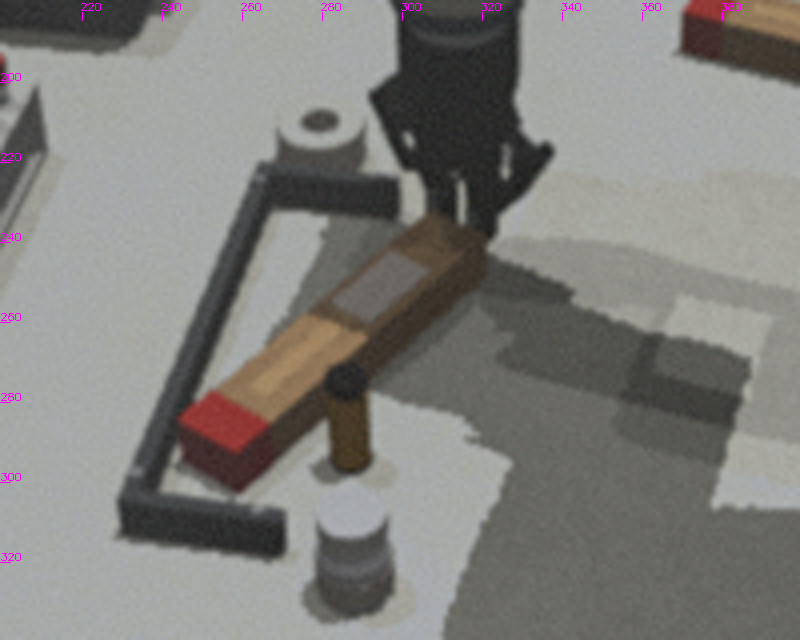

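Milestone pose reached: red end in bay coordinates at about (-27,105), plain end at x of about -136. Next I move to the near face by the plain end.

```bash
python3 -m creep '[[0,0,0,-12,0,0,0.75],[0,0,0,-12,0,-5,0.75],[0,0,0,-5,0,-25,1],[0,0,0.12,0,0,-30,1],[0,0,0.12,0,0,-25,1],[0,0,0.12,0,0,0,1],[0,0,0.12,0,0,0,1],[0,0,0.12,0,0,0,1],[0,0,0.12,0,0,0,1],[0,0,0.12,0,0,0,1]]'; python3 -m creep '[[0,0,0.12,0,0,0,1],[0,0,0.12,0,0,0,1],[0,0,0.12,0,0,0,1],[0,0,0.12,0,0,0,1],[0,0,0.12,0,0,0,1],[0,0,0.08,0,0,0,1],[0,0,0,0,0,0,1]]';python3 -c "
from h import *
p=[583.15,62.9,1.082]
t=tf(p,(-88,23+11+22,0));print(t); go(t[0],t[1],185,-.45);rv(-.45)
snap('scene','side',tag='8')
crop(load('scene8'),'s8',240,190,430,340,4)"
```

```text
clock: 10.82
eef_pos: [507.5, -93.7, 275.1]
tcp_rot: [-3.141, 0.001, 0.224]
contact_force: [0.4, -0.0, -0.8]
opening: -0.001
clock: 11.4
eef_pos: [501.5, -102.5, 277.3]
tcp_rot: [3.141, 0.001, -0.494]
contact_force: [0.3, -0.1, 0.4]
opening: 0.001
[492.38608423  11.50047088   0.        ]
pos [ 501.5 -102.5  277.3] rot [ 3.141e+00  1.000e-03 -4.940e-01] tool shift [-61.9 -96.   92.3] wz -0.044 F [ 0.3 -0.1  0.4] t 11.4 open 0.0
turn [ 0.     0.001 -0.044]
```

View pics/s8.png

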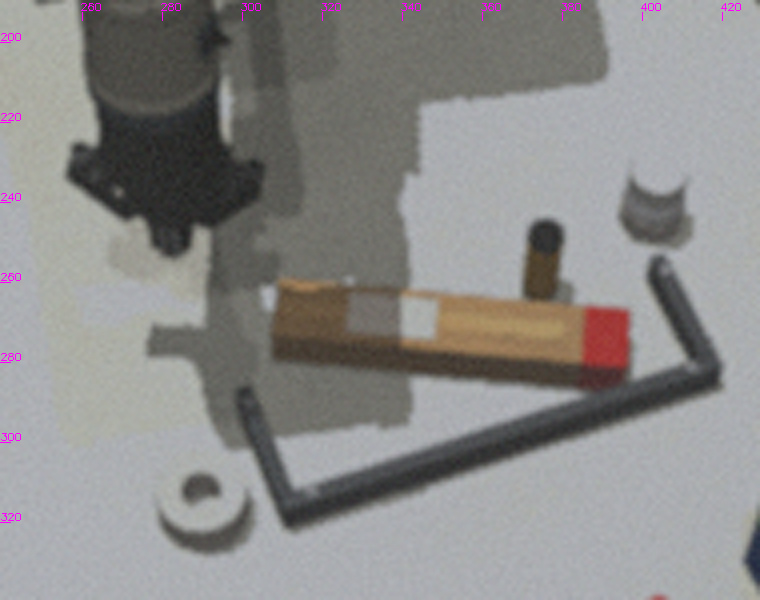

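The carton lies still with its plain-end top corners at scene (309,259) and (308,272). The gripper is up and to its right. I'll move to the near-face standoff.

```bash
python3 -c "
from h import *
p=fitc(load('scene8'),dict(pn=(278,279),pf=(273,332),rf=(629,369),rn=(630,309)),240,190,4)
t=tf(p,(-88,23+11+22,0));print(t); go(t[0],t[1],185,-.47)"
python3 -m creep '[[0,0,-0.02,-12,-20,0,1],[0,0,0,-12,-20,0,1],[0,0,0,-13,-20,0,1],[0,0,0,-13,-20,0,1],[0,0,0,-11,-15,5,1],[0,0,0,0,0,25,1],[0,0,0,0,0,25,1],[0,0,0,0,0,24,1],[0,0,0,0,0,10,1],[0,0,0,0,0,0,1]]'; python3 -c "
from h import *; go(492.4,11.5,185,-.47)"
```

```text
carton [583.61   62.256   1.091] theta_bay 0.465 res [ 0.3 -0.5 -0.5  0.6 -0.2 -0.2  0.3  0.1]
bay: red [-27.3 105.1] plain [-134.9 -109.4] post [-103.8   75.3] world red [639.  168.7] plain [528.2 -44.2] axis [0.461 0.887]
[493.32058414  10.02736837   0.        ]
pos [ 501.6 -102.2  277.2] rot [ 3.141e+00  1.000e-03 -4.870e-01] tool shift [-59.8 -95.3  92.3] wz -0.017 F [-0.5  0.5 -0. ] t 11.5 open 0.0
clock: 12.33
eef_pos: [489.6, 10.7, 188.6]
tcp_rot: [-3.138, -0.006, -0.438]
contact_force: [-0.3, -0.1, -0.2]
opening: -0.004
pos [489.6  10.7 188.6] rot [-3.138 -0.006 -0.438] tool shift [ 2.2 -1.9  3.6] wz 0.032 F [-0.3 -0.1 -0.2] t 12.33 open -0.0
```

```bash
python3 -m creep '[[0,0,0,7,0,2,1],[0,0,0,7,0,1.5,1],[0,0,0,7,0,0,1],[0,0,0,6,0,0,1],[0,0,-0.03,6,0,0,1],[0,0,-0.04,6,0,0,1],[0,0,-0.04,6,0,0,1],[0,0,-0.04,6,0,0,1],[0,0,-0.04,6,0,0,1],[0,0,0,0,0,0,1]]'; python3 -c "
from h import *; go(492.4,11.5,185,-.47)
snap('scene','side',tag='9')
crop(load('scene9'),'s9',240,190,430,340,4)"
```

```text
clock: 13.17
eef_pos: [551.3, -16.7, 192.6]
tcp_rot: [-3.138, -0.015, -0.238]
contact_force: [-0.8, 0.1, -0.9]
opening: 0.0
pos [551.3 -16.7 192.6] rot [-3.138 -0.015 -0.238] tool shift [-64.  -13.5   6.7] wz 0.232 F [-0.8  0.1 -0.9] t 13.17 open 0.0
```

View pics/s9.png

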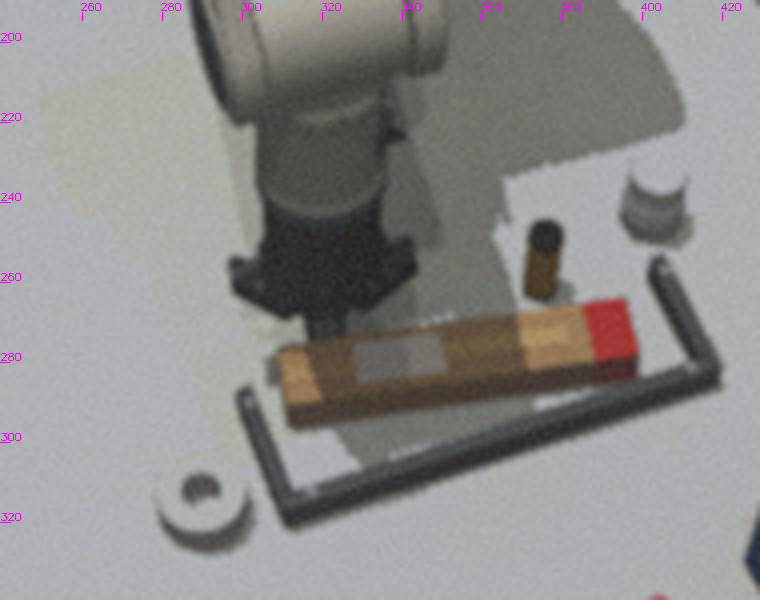

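The plain end is now swinging in past the right rail: its top corners are at scene (309,277) and (312,291). The red end stays behind the post at (395,275).

```bash
python3 -c "
from h import *
p=fitc(load('scene9'),dict(pn=(277,348),pf=(289,404),rf=(637,356),rn=(625,299)),240,190,4)
crop(load('side9'),'d9',200,180,400,340,4); rv(-.2)"
```

```text
carton [606.393  57.459   1.36 ] theta_bay 0.196 res [-0.3 -0.3 -0.8  0.5  1.  -0.   0.2 -0.2]
bay: red [-34.8 111.1] plain [ -81.6 -124.3] post [-103.8   75.3] world red [631.5 174.8] plain [581.3 -59.9] axis [0.209 0.978]
turn [-0.003 -0.014 -0.042]
```

View pics/d9.png

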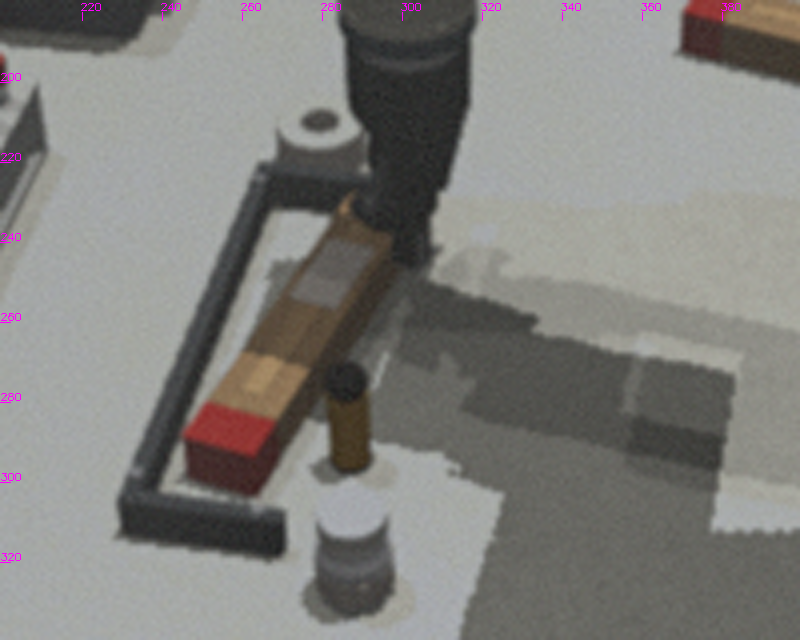

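```bash
python3 -m creep '[[0,-0.01,-0.03,6,0,3,1],[0,0,-0.04,6,-1,3,1],[0,0,-0.04,6,-1,2,1],[0,0,-0.04,6,-1,1,1],[0,0,-0.02,5,0,0,1],[0,0,0,0,0,0,1]]'; python3 -c "
from h import *; go(551,60,185,-.015);rv(-.015)
snap('scene','side',tag='10')
crop(load('scene10'),'s10',240,190,430,340,4)"
```

```text
clock: 13.77
eef_pos: [578.0, -18.8, 184.6]
tcp_rot: [-3.139, -0.0, -0.072]
contact_force: [-0.2, -0.4, 0.7]
opening: -0.002
pos [578.  -18.8 184.6] rot [-3.139 -0.    -0.072] tool shift [-32.7 -76.7  -0.2] wz -0.057 F [-0.2 -0.4  0.7] t 13.77 open -0.0
turn [-0.003 -0.    -0.057]
```

View pics/s10.png

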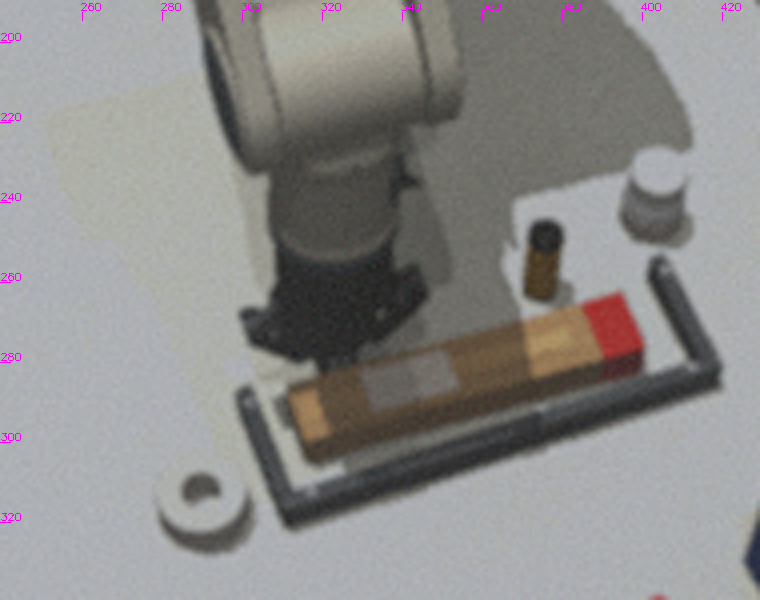

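```bash
python3 -c "
from h import *
p=fitc(load('scene10'),dict(pn=(289,386),pf=(304,442),rf=(642,351),rn=(623,295)),240,190,4)"
```

```text
carton [620.103  57.749   1.498] theta_bay 0.058 res [-1.2 -0.2 -0.1  0.4  1.4 -0.1  0.  -0.1]
bay: red [-37.6 113.7] plain [ -51.4 -125.9] post [-103.8   75.3] world red [628.8 177.4] plain [611.4 -61.9] axis [0.072 0.997]
```

```bash
python3 -m creep '[[0,0,0,-10,0,0,1],[0,0,-0.03,-10,0,0,0.6],[0,0,-0.027,0,-12,1,0.3],[0,0,0,0,-14,1,0.3],[0,0,0,0,-14,1,0.3],[0,0,0,0,-12,1,0.3],[0,0,0,0,-8,0,0.3],[0,0,0,0,0,0,0.3]]'; python3 -c "
from h import *; go(608,46,180,-.015);rv(-.015)"
```

```text
clock: 14.53
eef_pos: [555.1, 48.9, 181.1]
tcp_rot: [-3.139, -0.0, -0.022]
contact_force: [-0.4, -0.4, 0.1]
opening: 0.702
pos [555.1  48.9 181.1] rot [-3.139 -0.    -0.022] tool shift [52.9  1.7  1.2] wz -0.007 F [-0.4 -0.4  0.1] t 14.53 open 0.7
turn [-0.003 -0.    -0.007]
```

```bash
python3 -m creep '[[0,0,-0.007,6,0,1,0.3],[0,0,0,6,0,0,0.3],[0,0,0,6,0,0,0.3],[0,0,0,6,0,0,0.3],[0,0,0,6,0,0,0.3],[0,0,0,5,0,0,0.3],[0,0,0,4,0,0,0.3],[0,0,0,3,0,0,0.3]]'; python3 -c "
from h import *; go(608,46,180,-.015);rv(-.015)
snap('scene','side',tag='11')
crop(load('scene11'),'s11',240,190,430,340,4)"
```

```text
clock: 15.2
eef_pos: [600.7, 47.5, 179.6]
tcp_rot: [-3.139, 0.003, -0.015]
contact_force: [-2.8, 0.9, 1.7]
opening: 0.698
pos [600.7  47.5 179.6] rot [-3.139e+00  3.000e-03 -1.500e-02] tool shift [ 7.3  1.3 -0.4] wz 0.0 F [-2.8  0.9  1.7] t 15.2 open 0.7
turn [-0.002  0.003  0.   ]
```

View pics/s11.png

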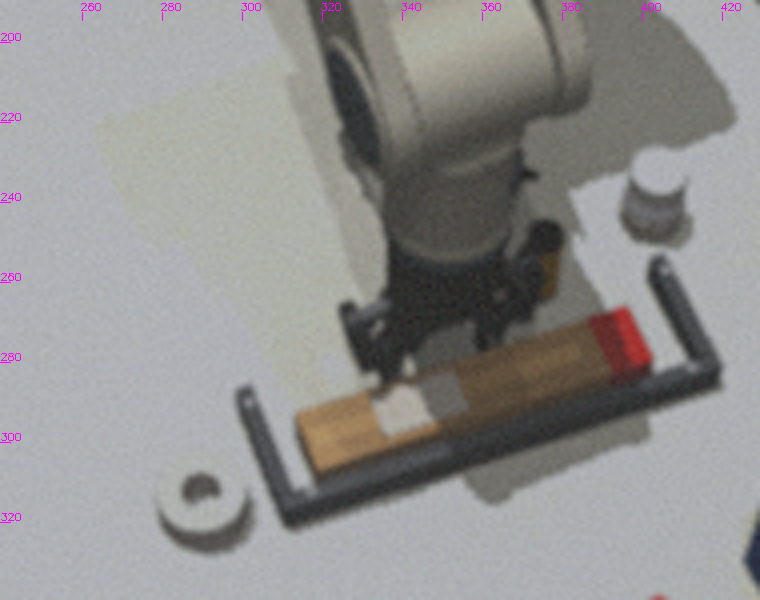

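The carton is nearly parallel to the back rail and a few mm short of it. The post stands clear at (375,258). I'll go on in small steps and watch the force.

```bash
python3 -m creep '[[0,0,0,4,0,0,0.3],[0,0,0,4,0,0,0.3],[0,0,0,3,0,0,0.3]]'; python3 -m creep '[[0,0,0,3,0,0,0.3],[0,0,0,3,0,0,0.3]]'
```

```text
clock: 15.55
eef_pos: [607.9, 47.1, 178.5]
tcp_rot: [-3.14, 0.016, -0.016]
contact_force: [-14.3, 0.5, 9.9]
opening: 0.698
clock: 15.72
eef_pos: [609.8, 47.0, 177.6]
tcp_rot: [-3.14, 0.029, -0.017]
contact_force: [-12.3, 0.9, 9.8]
opening: 0.703
```

```bash
python3 -m creep '[[0,0,0,3,0,-1,0.3],[0,0,0,0,0,0,0.3]]'; python3 -m creep '[[0,0,0,-10,0,0,0.3],[0,0,0,-12,0,0,0.3],[0,0,0,-12,0,0,0.3],[0,0,0,-5,0,0,0.3],[0,0,0,0,0,-20,0.3],[0,0,0,-5,0,-30,0.3],[0,0,0,-10,0,-30,0.3],[0,0,0,-20,0,-25,0.3],[0,0,0,-20,0,0,0.3],[0,0,0,0,0,0,0.3]]'; python3 -c "
from h import *
snap('scene','side',tag='12')
crop(load('scene12'),'s12',290,220,430,330,5.4)
crop(load('side12'),'d12',210,190,350,330,4.2)"
```

```text
clock: 15.88
eef_pos: [610.4, 47.1, 177.4]
tcp_rot: [-3.141, 0.038, -0.017]
contact_force: [0.8, 0.3, -0.1]
opening: 0.702
clock: 16.72
eef_pos: [516.6, 48.6, 290.0]
tcp_rot: [-3.14, 0.028, -0.017]
contact_force: [-0.7, 0.4, -0.8]
opening: 0.697
```

View pics/s12.png

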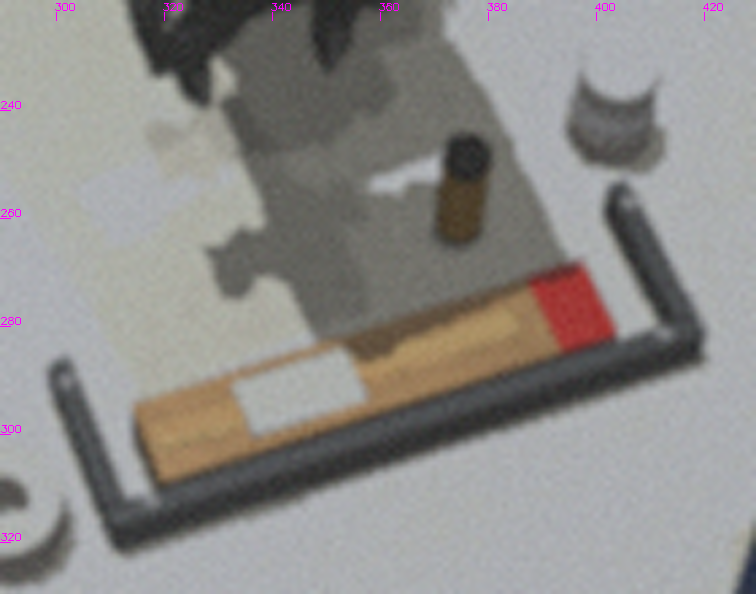

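View pics/d12.png

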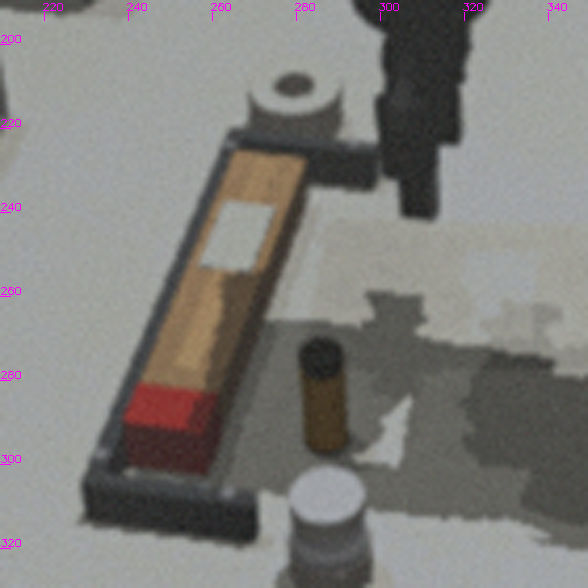

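The carton lies along the back rail. In the scene view its far edge meets the rail from (320,309) to (403,282), with gaps at both side rails and the post and jar in place.

```bash
python3 -c "
from h import *
p=fitc(load('scene12'),dict(pn=(136,402),pf=(160,484),rf=(615,337),rn=(584,263)),290,220,5.4,x0=(640,60,1.56))
p=fitc(load('side12'),dict(pn=(306,156),pf=(233,150),rf=(126,390),rn=(218,397)),210,190,4.2,x0=(640,60,1.56))
crop(load('scene12'),'e12',290,260,420,325,6)
"
```

```text
carton [641.664  57.493   1.542] theta_bay 0.014 res [-1.1  0.3  0.2 -0.3  1.   0.1 -0.1 -0.1]
bay: red [-21.3 113.9] plain [ -24.6 -126. ] post [-103.8   75.3] world red [645.1 177.4] plain [638.3 -62.5] axis [0.028 1.   ]
carton [645.458  36.891   1.572] theta_bay -0.016 res [-0.1 -5.   0.2 -5.3  1.1  1.  -1.7  1.6]
bay: red [-20.7  93.4] plain [ -17.  -146.6] post [-103.8   75.3] world red [645.3 156.9] plain [645.6 -83.1] axis [-0.001  1.   ]
```

View pics/e12.png

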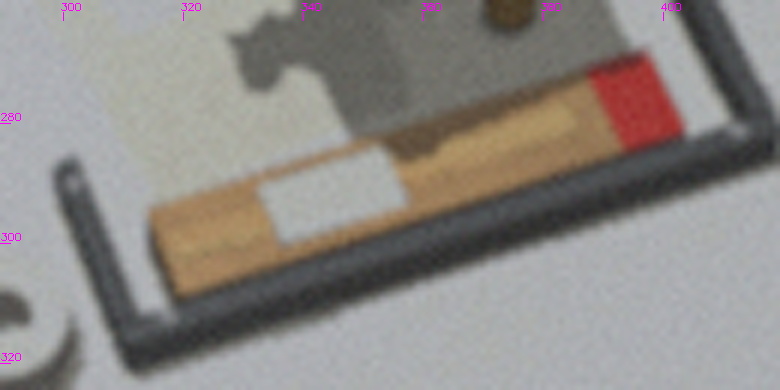

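```bash
python3 -c "
from h import *
p=fitc(load('side12'),dict(pn=(306,156),pf=(233,150),rf=(124,425),rn=(214,437)),210,190,4.2,x0=(640,60,1.56))
"; python3 -c "
from h import *
a,b=load('scene0')['color'],load('scene12')['color']
d=cv2.absdiff(a,b).max(2); 
cv2.imwrite('pics/full12.png',b[:,:,::-1])"
```

```text
carton [640.181  59.779   1.574] theta_bay -0.017 res [-0.1  0.7  0.   0.3  1.2 -0.1 -0.9 -0.7]
bay: red [-26.6 116.2] plain [ -22.4 -123.8] post [-103.8   75.3] world red [639.8 179.8] plain [640.5 -60.2] axis [-0.003  1.   ]
```

View pics/full12.png

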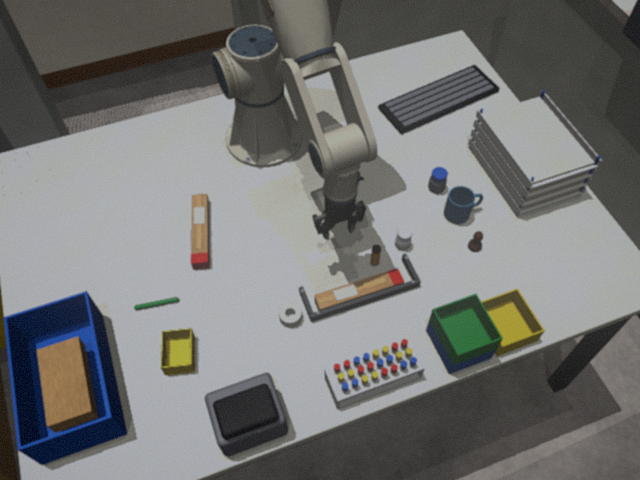

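The two views agree within a few mm, putting both ends at x of about -21 to -27 mm (limit -31). The contact force confirmed that the carton meets the rail. The bystanders stand where they were and the gripper is clear, so I'm handing in.

```bash
python3 -c "
from rig import job; print(job.sign_off())"
```

```text
the job is handed in; nothing more can be done
None
```

The carton is in the bay, lying along the back rail between the side rails, with its red end to the left and past the post. I handed the job in at about 17 s; no verdict was reported.

I did it in four pushes:
1. I swung the red end forward.
2. I pushed the plain end along the carton's axis until the red end was behind the post. There the red end was at about (-27, 105) mm in the bay and the plain end at x of about -136 mm.
3. I pushed the near face by the plain end to swing that end in.
4. I squared the carton up with a wide push near its middle. The force rose to about 14 N as it met the rail.

**Carton position:** both ends lie 21 to 27 mm in front of the rail's inner face, against a limit of 31 mm. In y the red end is at about +115 mm and the plain end at about -125 mm, inside the ±147 mm limits.

**Disagreement between views:** the scene camera gave a tilt of +0.014 rad and the side camera -0.017 rad, both well under 0.06. My first side-camera fit was wrong because I had picked the red tape's border instead of the end edge, so I redid it. The post measured about 75 mm left of the bay's middle, at the edge of the stated range.

**Bystanders:** I compared them by eye in the full scene picture and saw none moved; I did not measure them. The gripper was lifted clear before I handed in.

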